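# Clip a bike lamp into its bracket and slide the unit onto the handlebar shoe

## Robot

A 7-joint arm with a two-finger parallel gripper is mounted at the origin on the work surface. World frame = base frame: x ahead of the robot, y to its left, z up, the work surface at z = 0. Lengths are in m, angles in rad, forces in N, time in s.
With the tool pointing down it reaches from about 0.4 to 0.875 m from the base axis. Payload 19.3 kg.
Tool frame: the origin (TCP) lies at the very end of the fingers, on their centre line; the grasp point (between the pads) lies 19 mm behind it; z points along the fingers, y is the line along which they close (so a half turn about z gives the same grasp; the last joint's range is limited). The gripper opens to 85 mm and grips with 20 to 120 N. Pads are 22 mm wide; open, the fingers measure 114 mm over their backs; the gripper's body (76 mm by 85 mm) begins 54 mm behind the grasp point. The pads swing forward as they close: fully open they stand 13 mm farther back than shut.
Start: joints at [1.066, 0.521, -0.036, 1.599, 0.021, 1.021, -0.113], TCP at [0.263, -0.567, 0.231] pointing down, gripper open.
Joint ranges: [-2.91, 2.91], [-0.3, 2.13], [-1.5, 1.42], [0.17, 2.43], [-1.26, 4.41], [0.16, 1.93], [-2.52, 2.52]. Speed limits (rad/s): [1.89, 1.89, 2.39, 2.39, 3.01, 3.01, 3.01].

## Interface

Orientations are given as [roll, pitch, yaw] about the fixed x, y, z axes, in that order (R = Rz(yaw) Ry(pitch) Rx(roll)).
In Python, from workcell import monitor, optics, job_done gives the robot as it stands.
- The arm moves only by the shell command python3 -m handwheel 'ROWS' [FORCE]. ROWS is JSON, a list of rows, each an object of numbers: "dx", "dy", "dz": the shift along the tool's x, y, z in cm; "wx", "wy", "wz": the turn, a rotation vector about the tool's x, y, z in rad; "claw": the opening in per cent of the stroke, from 0 (shut) to 100 (fully open). A call has 1 to 8 rows; each row shifts and turns the commanded pose from where the row before left it, along the tool's axes as they then stand; what a row does not reach is not made up. A row lasts 1/8 s, in which the tool goes at most 62.5 mm and 10.7 degrees, less where a joint would pass 70% of its speed; a pose out of reach is approached as far as the arm can. A call with a gripper value outside its range is refused whole. The fingers move at their own pace and stop on an object; FORCE is the grip in N (left out, the last holds). Time passes only in rows, so rows that do not move let the fingers close. It gives the time, the measured TCP pose, the force, the opening and the grip force at its end, in the units of the state.
- monitor.observe(): the state, without advancing time (a new reading comes with each control period).
- optics.grab_frame(name): name is "scene" or "top" or "wrist"; returns a dict with "frame" (384x512x3 uint8, blue, green, red), "fovy" (degrees; the focal length in pixels is half the picture's height over the tangent of half this angle, whatever the lens; pixels are square), "cx", "cy" (the principal point, pixels), "k1" (the pictures are not rectified: a ray, as slopes to the right and down, at radius r is drawn at 1 + k1 r^2 times it, then the intrinsics apply), "R" (3x3) and "t" (3): a world point X has camera coordinates R X + t. Camera axes: x right, y down, z forward; pixel columns grow to the right and rows downward; lengths in m; the calibration is good to about 2 mm. A picture is of the moment at which its call begins. There is no depth.
- job_done(): hands the job in; it is judged then, once.
Trained networks look in the newest picture that a camera, given by its name, has taken for a name from the list of things; names that differ only in an ending like _2 or _b are one class to them, and where a whole thing is asked for, a point or a joint stands for the part that bears it (a point fixed in the world has none). Each returns a list of dicts, best first, with "p" (0 to 1); they miss things now and then, are a little off and sometimes report something else, mostly with a low value. They report only what shows in the picture. A call takes as long as a camera call. They do not tell look-alikes from the thing itself.
- optics.masks_of(name, camera): "region" (384x512 bool, what is visible of it) and "rect" ([left, top, width, height] in pixels, round what is visible of it).
The state is a dict: "clock": time; "qpos": joint angles; "qd": joint speeds; "joint_efforts": joint torques, N m; "position": TCP position; "tool_rot": TCP orientation; "force": force on the tool from outside, world axes, zero at the start; "moment": the same for the moment, N m; "grip_width": finger opening in m; "finger_force": force on a finger pad.
Only numpy, scipy, OpenCV 4.12 (cv2) and the standard library are available. Lean on these libraries where they do the work, as an engineer would, in place of code of your own. Each camera call takes 0.05 s, during which the arm holds its last target. There are 200 camera calls.

## Task

Press the bicycle lamp down into the spring jaws of its loose clip bracket until it snaps fully home, then take lamp and bracket as one unit and slide the bracket's foot along the shoe on the handlebar stand (it may sit a little to either side), under its lips and fully home against the end stop, with the lens pointing forwards past the stop. Join them away from the shoe, never ram the stand, leave the other things on the bench where they are, and let go.

Things in the scene. Friction and masses are not known exactly. Their poses are not given: they have to be found in the camera images.
- lamp: Round bicycle lamp lying on the bench, 114 mm long, 0.10 to 0.17 kg: smooth aluminium body, 26 mm diameter and 64 mm long, between a round 34 mm head (30 mm long) and an octagonal black tail cap 34 mm over flats (20 mm long). Its body is 4 mm clear of the bench. Origin 17 mm off the axis (on the underside at the start), at mid-body; x along the axis towards the lens.
- lamp_mid (a point): Point on the lamp's axis in the middle of its 26 mm body, 17 mm above the bench at the start, within 5 mm of the centre of mass. The shoulders of head and tail cap lie 32 mm ahead and behind. The lamp starts on either side of the stand and the bracket on the other, both with x within 0.5 rad of straight away from the robot.
- lamp_lens (a point): Centre of the lens at the front end of the lamp, on its axis, 62 mm ahead of lamp_mid.
- bracket: Loose black clip bracket on the bench, 96 mm long, 56 high, 0.05 to 0.13 kg, same either way round. Origin: centre of the foot's underside; z up, x along the lamp it holds. Foot: two 24 mm discs, 5 thick, centres at x = -12 and +12, with square 22 mm wide ends at x = -24 and +24. Stem 9 wide, 36 long; base plate 22 wide, 58 long, z 16 to 21, fits between the lamp's shoulders with 3 mm play each way; 14 mm wide end ledges, top z = 19.
- bracket_seat (a point): Where lamp_mid lies when snapped home: 36 mm above the bracket's origin; axes as the bracket's. The lamp stops on V saddles, a flat of its tail cap (one faces down at the start) on a ledge. Between the finger pairs 44 mm of lamp body stay free for a gripper. The unit can be carried by the lamp, but a sideways push on the foot of more than some 4 N can roll the bracket on the lamp.
- bracket_throat (a point): Middle of the throat, 10 mm above bracket_seat. At x = -24 and +24 a pair of sprung 4 mm steel wire fingers curves round the lamp's place, 35 mm wide outside; throat about 19 mm wide, tips flaring out above it up to 56 mm over the foot's underside. The lamp first touches the flares with its axis 15 to 20 mm above the seat; snapping in takes some 10 to 20 N downward.
- stand: Fixed bench stand, 250 mm wide and 100 mm deep, holding a black 32 mm handlebar stub 270 mm long (along y, axis 61 mm above the bench) with an aluminium slide-in shoe on top. Origin on the bench under shoe_home. x: the direction in which the foot is slid in (within 0.3 rad of away from the robot), z up.
- shoe_home (a point): Home of the bracket's origin (85 mm up) if the shoe were centred; axes as the stand's. The shoe is clamped up to 9.5 mm to either side (along y) of this mark, unmeasured: find it by touch or sight. From its middle line: end stop at x = +24 mm; channel 26 mm wide, x -16 to +24, under lips (underside 7, top 11 over the floor), 15 mm slot. Sprung rollers at x = 0 resist (to 10 N), then drop into the foot's waist.
- shoe_tray (a point): Mark for setting the foot down: at the shoe's floor level, 50 mm before shoe_home (x = -50). From x = -78 to -16 the shoe is an open flat tray 48 mm wide inside, between side rims 7 mm high and 4 mm thick; its middle line leads into the channel, whose mouth at x = -16 has square shoulders. Tray and channel are one piece, so touching both rims gives the middle.
- wrench: Bystander: steel wrench lying on the bench. Origin at its underside.
- screwdriver: Bystander: screwdriver lying on the bench to the left of the stand. Origin at its underside.
- oil_bottle: Bystander: white oil bottle, 48 mm diameter, 130 mm high. Origin under its centre.
- grease_jar: Bystander: grey grease jar, 48 mm diameter, 45 mm high. Origin under its centre.
- chainring: Bystander: flat toothed chainring, 90 mm diameter. Origin under its centre.
- pedal: Bystander: black platform pedal, about 90 by 110 mm, 21 mm high. Origin under its centre.
- hub_cone: Bystander: small turned steel hub cone, 32 mm diameter, 20 mm high. Origin under its centre.
Not all that is in view belongs to the job. What is shaped like the lamp but purple or yellow is not meant. Leave any orange look-alike of the bracket alone.

How it is judged:
On the way, in this order (a step that is already met when the one before it is completed fails the run):
1. the lamp is snapped home in the bracket while the bracket is still away from the shoe (x of lamp_mid in the frame of bracket_seat between -0.005 and 0.005 m and y of lamp_mid in the frame of bracket_seat between -0.002 and 0.002 m and z of lamp_mid in the frame of bracket_seat between -0.002 and 0.0025 m and angle between the x axis of lamp and the x axis of bracket, either way round below 0.08 rad and distance between bracket and shoe_home above 0.09 m), for 0.2 s.
2. lamp and bracket, joined, are lifted as one unit (x of lamp_mid in the frame of bracket_seat between -0.005 and 0.005 m and y of lamp_mid in the frame of bracket_seat between -0.002 and 0.002 m and z of lamp_mid in the frame of bracket_seat between -0.002 and 0.0025 m and angle between the x axis of lamp and the x axis of bracket, either way round below 0.08 rad and height (world z) of bracket above 0.04 m), for 0.1 s.
At the end, for the whole second after the job is handed in: Lamp home in the bracket (lamp_mid within 5 mm of the seat lengthwise, 2 mm sideways, 2 mm in height, 0.08 rad); bracket origin within 2 mm of shoe_home along the slide and in height (on the shoe's floor), 13 mm sideways; upright, in line within 0.1 rad; lens ahead of the stop; at rest (x of lamp_mid in the frame of bracket_seat between -0.005 and 0.005 m and y of lamp_mid in the frame of bracket_seat between -0.002 and 0.002 m and z of lamp_mid in the frame of bracket_seat between -0.002 and 0.0025 m and angle between the x axis of lamp and the x axis of bracket, either way round below 0.08 rad and x of bracket in the frame of shoe_home between -0.002 and 0.002 m and y of bracket in the frame of shoe_home between -0.013 and 0.013 m and z of bracket in the frame of shoe_home between -0.002 and 0.0025 m and angle between bracket's own z axis and vertical below 0.1 rad and angle between the x axis of bracket and the x axis of stand, either way round below 0.12 rad and x of lamp_lens in the frame of shoe_home above 0.03 m and linear speed of each of lamp, bracket below 0.02 m/s); the robot touches nothing.
It fails at once if the stand is rammed: more than 60 N between it and anything (contact force between stand and anything else above 60 N).
It fails at once if another thing on the bench is moved more than 30 mm (distance of any of wrench, screwdriver, oil_bottle, grease_jar, chainring, pedal, hub_cone from where it was at the start of the episode above 0.03 m).
It also fails if it takes over 67 s, if anything falls off the work surface, if the arm or the gripper's body presses on something with over 40 N, if the wrist force passes 120 N, or if a joint passes its speed limit or range.

## Working session

There is one attempt and no reset: what is moved stays moved. The work goes in short steps, Python scripts to look and compute and a shell command to move; the robot and the scene stay as the last step left them, time stands still between calls to the robot, and variables do not carry over. Pictures are saved under pics/ and viewed, at most 10 in all, crops included, and the job is handed in when it is done.

```bash
ls; mkdir -p pics
cat > h.py <<'E'
import numpy as np, cv2
from scipy.spatial.transform import Rotation as Ro
from workcell import monitor, optics, job_done
def grab(n,save=None):
    f=optics.grab_frame(n)
    if save: cv2.imwrite('pics/'+save,f['frame'])
    return f
def K(f):
    F=f['frame'].shape[0]/2/np.tan(np.radians(f['fovy'])/2)
    return F,np.array([[F,0,f['cx']],[0,F,f['cy']],[0,0,1.]]),np.array([f['k1'],0,0,0,0.])
def ray(f,uv):
    _,k,d=K(f); n=cv2.undistortPoints(np.array(uv,float).reshape(-1,1,2),k,d).reshape(-1,2)
    R=np.array(f['R']);t=np.array(f['t'])
    return -R.T@t, np.c_[n,np.ones(len(n))]@R
def atz(f,uv,z):
    c,r=ray(f,uv); return c+r*((z-c[2])/r[:,2])[:,None]
def proj(f,X):
    _,k,d=K(f); return cv2.projectPoints(np.array(X,float).reshape(-1,1,3),cv2.Rodrigues(np.array(f['R'],float))[0],np.array(f['t'],float),k,d)[0].reshape(-1,2)
def axis(m):
    p=np.argwhere(m)[:,::-1].astype(float);c=p.mean(0);w,v=np.linalg.eigh(np.cov((p-c).T));return c,v[:,1],np.sqrt(w)
E
python3 - <<'E'
from h import *
a=monitor.observe();print({k:np.round(v,3) for k,v in a.items()})
for n in('top','scene'):
    f=grab(n,n+'0.png');print(n,f['fovy'],f['cx'],f['cy'],f['k1'],np.round(f['R'],2).tolist(),np.round(f['t'],3))
    for o in('lamp','bracket','stand','wrench','screwdriver','oil_bottle','grease_jar','chainring','pedal','hub_cone'):
        for r in optics.masks_of(o,n)[:3]:
            print(o,round(r['p'],2),r['rect'])
E
```

```text
pics
{'clock': np.float64(0.0), 'qpos': array([ 1.066,  0.522, -0.036,  1.6  ,  0.021,  1.021, -0.113]), 'qd': array([ 0.   ,  0.002,  0.001,  0.001,  0.001, -0.001, -0.   ]), 'joint_efforts': array([-0.0000e+00, -9.2712e+01,  1.9800e+00, -3.6993e+01,  1.8000e-02,
        8.0000e-03, -0.0000e+00]), 'position': array([ 0.263, -0.567,  0.231]), 'tool_rot': array([-3.141,  0.   ,  0.435]), 'force': array([-0.275,  0.608,  1.002]), 'moment': array([0.013, 0.019, 0.019]), 'finger_force': np.float64(0.0), 'grip_width': np.float64(0.085)}
top 56.4318462313257 257.46263101099237 187.46907093479683 0.03347423339737714 [[-0.01, -1.0, 0.01], [-0.99, 0.01, -0.1], [0.1, -0.01, -0.99]] [0.005 0.574 1.058]
lamp 0.94 [165.0, 259.8, 36.7, 30.6]
lamp 0.81 [170.0, 204.1, 17.9, 33.4]
lamp 0.76 [124.1, 232.0, 28.7, 31.7]
bracket 0.66 [357.9, 200.6, 32.7, 14.1]
bracket 0.57 [329.5, 196.3, 13.7, 26.6]
stand 0.63 [222.5, 174.4, 92.2, 40.8]
wrench 0.72 [315.6, 131.1, 46.2, 40.8]
screwdriver 0.65 [171.8, 132.7, 23.3, 26.5]
screwdriver 0.58 [330.7, 199.2, 12.4, 30.1]
oil_bottle 0.77 [189.6, 108.5, 19.1, 18.5]

[... 350 characters left out ...]
46.1, 29.5, 27.3]
lamp 0.83 [241.3, 129.9, 35.8, 18.7]
lamp 0.78 [288.3, 125.0, 31.8, 11.8]
bracket 0.75 [104.0, 270.5, 37.3, 25.9]
bracket 0.69 [151.7, 234.6, 21.2, 33.3]
stand 0.62 [198.9, 181.8, 101.0, 76.3]
wrench 0.87 [200.6, 274.2, 32.3, 81.9]
wrench 0.42 [283.2, 143.3, 25.5, 28.5]
wrench 0.37 [198.9, 180.3, 101.3, 81.1]
screwdriver 0.56 [348.1, 167.6, 20.3, 46.4]
oil_bottle 0.57 [365.2, 184.9, 23.9, 53.6]
grease_jar 0.67 [243.0, 155.3, 16.8, 17.9]
grease_jar 0.18 [153.6, 238.2, 21.2, 29.8]
chainring 0.72 [325.7, 240.0, 44.3, 31.6]
pedal 0.73 [159.1, 192.0, 45.2, 30.1]
pedal 0.69 [153.3, 237.8, 20.4, 28.6]
hub_cone 0.64 [158.5, 194.0, 44.8, 25.6]
hub_cone 0.5 [252.2, 277.1, 13.3, 12.0]
```

Run:
```python
import cv2
a=cv2.imread('pics/top0.png')[95:300,110:410]
cv2.imwrite('pics/top0c.png',cv2.resize(a,(800,547),interpolation=cv2.INTER_CUBIC))
```

```text
(no output)
```

View pics/top0c.png

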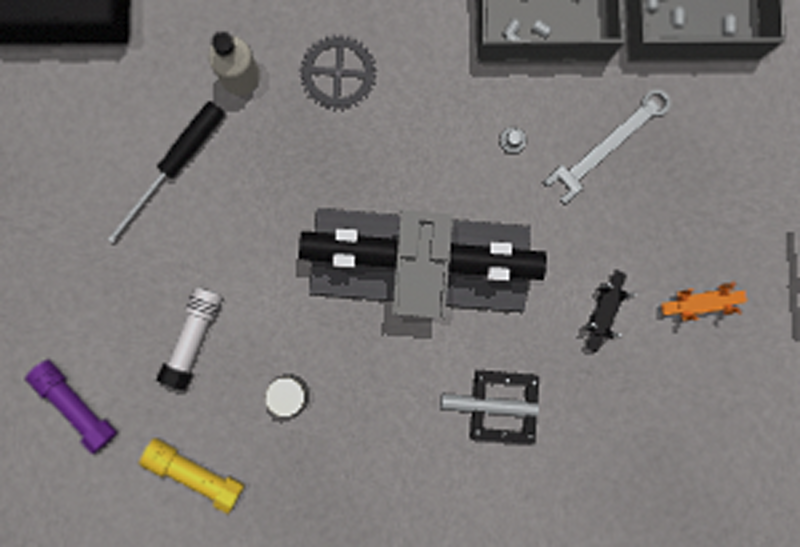

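The top view shows the aluminium lamp at full-image pixel (181,222), head up (lens away from the robot). The black bracket is at (337,212), the shoe is at about (268,190), and the orange, purple and yellow look-alikes are to be avoided.

Run:
```python
from h import *
f=grab('top');
def near(n,uv):
    return min(optics.masks_of(n,'top'),key=lambda r:np.hypot(r['rect'][0]+r['rect'][2]/2-uv[0],r['rect'][1]+r['rect'][3]/2-uv[1]))
for n,uv,z in(('lamp',(181,222),.017),('bracket',(337,212),.02)):
    r=near(n,uv);c,v,s=axis(r['region']);L=s[1]*1.73
    P=atz(f,[c,c-v*L*np.sign(-v[1]) if 0 else c+v*L,c-v*L],z);d=P[1]-P[2]
    if d[0]<0:d=-d
    print(n,r['rect'],P[0].round(4),'yaw',np.arctan2(d[1],d[0]).round(3),'len',np.linalg.norm(d).round(3))
# shoe outline pts from the picture (crop coords)
q=np.array([[400,211],[449,213],[394,316],[444,320],[300,247],[545,264],[417,222],[435,223],[415,256],[432,257]])/[800/300,547/205]+[110,95]
print(atz(f,q,.09).round(3))
f=grab('wrist','w0.png');print(f['fovy'],np.round(f['R'],2).tolist(),np.round(f['t'],3))
```

```text
lamp [120.9, 228.7, 34.0, 35.0] [0.3995 0.3662 0.017 ] yaw 0.769 len 0.124
bracket [327.6, 194.8, 16.5, 29.3] [ 0.4994 -0.2397  0.02  ] yaw -0.373 len 0.087
[[ 0.607 -0.006  0.09 ]
 [ 0.604 -0.059  0.09 ]
 [ 0.493  0.002  0.09 ]
 [ 0.489 -0.052  0.09 ]
 [ 0.568  0.102  0.09 ]
 [ 0.548 -0.161  0.09 ]
 [ 0.595 -0.024  0.09 ]
 [ 0.593 -0.043  0.09 ]
 [ 0.558 -0.021  0.09 ]
 [ 0.556 -0.04   0.09 ]]
71.02455849717506 [[0.42, -0.91, 0.0], [-0.86, -0.4, 0.32], [-0.29, -0.14, -0.95]] [-0.626 -0.044  0.38 ]
```

```bash
cat >> h.py <<'E'
def T():
    s=monitor.observe(); return np.array(s['position']),Ro.from_euler('xyz',s['tool_rot'])
def plan(x,y,z,yaw,n):
    """rows from the present pose: n rows, straight shift + even turn to tool-down at yaw"""
    p,R=T(); G=Ro.from_euler('xyz',[np.pi,0,yaw]); w=(R.inv()*G).as_rotvec()
    d=(np.array([x,y,z])-p)/n
    for i in range(n):
        Ri=R*Ro.from_rotvec(w*i/n); print((Ri.inv().apply(d)*100).round(2),(w/n).round(3))
E
python3 - <<'E'
from h import *
f=grab('top')
q=np.array([[205,291],[173,388]])/[800/300,547/205]+[110,95]
P=atz(f,q,.02);print(P.round(3),P.mean(0),np.arctan2(*(P[0]-P[1])[[1,0]]))
f=grab('wrist');p,R=T();c=-np.array(f['R']).T@f['t'];print('cam in tool',R.inv().apply(c-p).round(4),(np.array(f['R'])@R.as_matrix()).round(3).tolist())
# TCP for bracket look: camera axis through bracket
RT=Ro.from_euler('xyz',[np.pi,0,2.77]);
off=RT.apply(R.inv().apply(c-p));fw=RT.apply(R.inv().apply(np.array(f['R'])[2]))
print('off',off.round(3),'fw',fw.round(3))
z=.20;s=(z+off[2]-.02)/-fw[2];print('tcp',(np.array([.4994,-.2397,0])-off-fw*s)[:2].round(3))
E
```

```text
[[0.526 0.216 0.02 ]
 [0.417 0.25  0.02 ]] [0.47127576 0.2331895  0.02      ] -0.3051012235397199
cam in tool [ 0.0808  0.0011 -0.143 ] [[-0.0, 1.0, -0.001], [-0.947, -0.0, -0.322], [-0.322, 0.001, 0.947]]
off [-0.075  0.03   0.143] fw [ 0.3   -0.116 -0.947]
tcp [ 0.472 -0.23 ]
```

```bash
python3 -c "
from h import *
plan(.472,-.23,.2,2.77,14)"
```

```text
[ 2.37 -1.55  0.22] [-0.    -0.    -0.167]
[ 2.59 -1.14  0.22] [-0.    -0.    -0.167]
[ 2.74 -0.69  0.22] [-0.    -0.    -0.167]
[ 2.82 -0.23  0.22] [-0.    -0.    -0.167]
[2.82 0.24 0.22] [-0.    -0.    -0.167]
[2.74 0.71 0.22] [-0.    -0.    -0.167]
[2.59 1.15 0.22] [-0.    -0.    -0.167]
[2.36 1.57 0.22] [-0.    -0.    -0.167]
[2.06 1.94 0.22] [-0.    -0.    -0.167]
[1.71 2.25 0.22] [-0.    -0.    -0.167]
[1.32 2.51 0.22] [-0.    -0.    -0.167]
[0.88 2.69 0.22] [-0.    -0.    -0.167]
[0.42 2.8  0.22] [-0.    -0.    -0.167]
[-0.05  2.83  0.22] [-0.    -0.    -0.167]
```

```bash
python3 -m handwheel '[{"dx":2.37,"dy":-1.55,"dz":0.22,"wz":-0.167},{"dx":2.59,"dy":-1.14,"dz":0.22,"wz":-0.167},{"dx":2.74,"dy":-0.69,"dz":0.22,"wz":-0.167},{"dx":2.82,"dy":-0.23,"dz":0.22,"wz":-0.167},{"dx":2.82,"dy":0.24,"dz":0.22,"wz":-0.167},{"dx":2.74,"dy":0.71,"dz":0.22,"wz":-0.167},{"dx":2.59,"dy":1.15,"dz":0.22,"wz":-0.167}]' && python3 -m handwheel '[{"dx":2.36,"dy":1.57,"dz":0.22,"wz":-0.167},{"dx":2.06,"dy":1.94,"dz":0.22,"wz":-0.167},{"dx":1.71,"dy":2.25,"dz":0.22,"wz":-0.167},{"dx":1.32,"dy":2.51,"dz":0.22,"wz":-0.167},{"dx":0.88,"dy":2.69,"dz":0.22,"wz":-0.167},{"dx":0.42,"dy":2.8,"dz":0.22,"wz":-0.167},{"dx":-0.05,"dy":2.83,"dz":0.22,"wz":-0.167},{}]'
python3 - <<'E'
from h import *
f=grab('wrist','w1.png');a=optics.masks_of('bracket','wrist')
for r in a:
    c,v,s=axis(r['region']);print(round(r['p'],2),r['rect'],atz(f,[c],.02).round(4))
print(np.round(monitor.observe()['qpos'],2))
E
```

```text
[ 1.07  0.52 -0.04  1.6   0.02  1.02 -0.11]schema error: expected keys dx, dy, dz, wx, wy, wz, claw
```

View pics/w1.png

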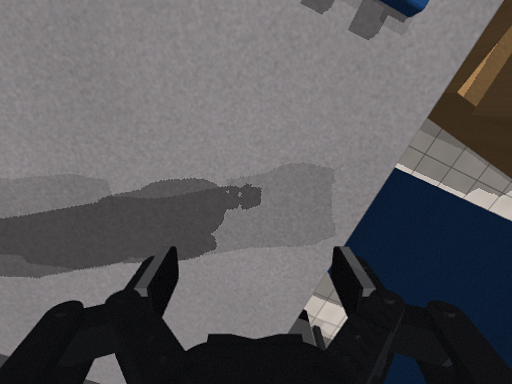

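The arm hasn't moved because the call was refused: every row needs all seven keys. The picture shows only the start view, with the fingers at about (160,270) and (350,270).

```bash
python3 -m handwheel '[{"dx":2.37,"dy":-1.55,"dz":0.22,"wx":0,"wy":0,"wz":-0.167,"claw":100},{"dx":2.59,"dy":-1.14,"dz":0.22,"wx":0,"wy":0,"wz":-0.167,"claw":100},{"dx":2.74,"dy":-0.69,"dz":0.22,"wx":0,"wy":0,"wz":-0.167,"claw":100},{"dx":2.82,"dy":-0.23,"dz":0.22,"wx":0,"wy":0,"wz":-0.167,"claw":100},{"dx":2.82,"dy":0.24,"dz":0.22,"wx":0,"wy":0,"wz":-0.167,"claw":100},{"dx":2.74,"dy":0.71,"dz":0.22,"wx":0,"wy":0,"wz":-0.167,"claw":100},{"dx":2.59,"dy":1.15,"dz":0.22,"wx":0,"wy":0,"wz":-0.167,"claw":100}]' && python3 -m handwheel '[{"dx":2.36,"dy":1.57,"dz":0.22,"wx":0,"wy":0,"wz":-0.167,"claw":100},{"dx":2.06,"dy":1.94,"dz":0.22,"wx":0,"wy":0,"wz":-0.167,"claw":100},{"dx":1.71,"dy":2.25,"dz":0.22,"wx":0,"wy":0,"wz":-0.167,"claw":100},{"dx":1.32,"dy":2.51,"dz":0.22,"wx":0,"wy":0,"wz":-0.167,"claw":100},{"dx":0.88,"dy":2.69,"dz":0.22,"wx":0,"wy":0,"wz":-0.167,"claw":100},{"dx":0.42,"dy":2.8,"dz":0.22,"wx":0,"wy":0,"wz":-0.167,"claw":100},{"dx":-0.05,"dy":2.83,"dz":0.22,"wx":0,"wy":0,"wz":-0.167,"claw":100},{"dx":0,"dy":0,"dz":0,"wx":0,"wy":0,"wz":0,"claw":100}]'
python3 - <<'E'
from h import *
f=grab('wrist','w2.png');a=optics.masks_of('bracket','wrist')
for r in a:
    c,v,s=axis(r['region']);print(round(r['p'],2),r['rect'],atz(f,[c],.02).round(4))
print(np.round(monitor.observe()['qpos'],2))
E
```

```text
clock: 2.38
position: [0.3679, -0.3977, 0.2159]
tool_rot: [3.141, 0.0, 1.609]
force: [0.4, -1.1, -0.1]
grip_width: 0.0852
finger_force: 0.0
clock: 3.38
position: [0.4726, -0.2281, 0.2005]
tool_rot: [3.141, 0.0, 2.777]
force: [-0.8, 0.1, 0.6]
grip_width: 0.0857
finger_force: 0.0
0.74 [238.7, 162.4, 28.3, 70.3] [[ 0.4996 -0.2443  0.02  ]]
0.7 [143.9, 213.6, 67.4, 38.7] [[ 0.5083 -0.3536  0.02  ]]
[ 0.84  0.47 -0.67  1.87  0.36  0.92  1.2 ]
```

View pics/w2.png

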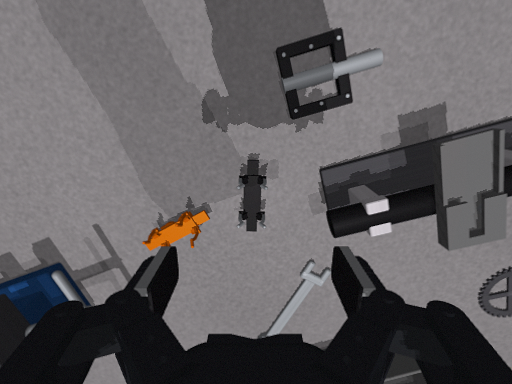

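Run:
```python
import cv2,numpy as np
a=cv2.imread('pics/w2.png')
b=cv2.resize(a[145:240,215:290],None,fx=6,fy=6,interpolation=cv2.INTER_CUBIC)
cv2.imwrite('pics/w2c.png',b); print(b.shape)
```

```text
(570, 450, 3)
```

View pics/w2c.png

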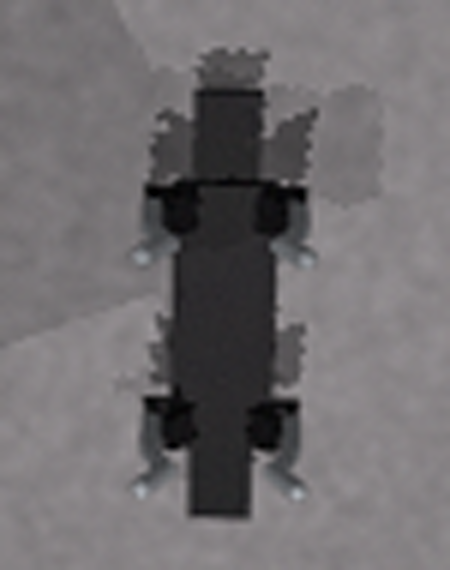

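The crop shows the bracket's ledge end midpoints at (231,90) and (220,518). The wire tips are at (141,257), (309,258), (140,491) and (299,491).

Run:
```python
from h import *
f=grab('wrist')
g=lambda *p:(np.array(p,float)+.5)/6-.5+[215,145]
E=atz(f,g((231.5,90),(220,518)),.019);t=atz(f,g((141,257),(309,258),(140,491),(299,491)),.056)
print('ledge',E.mean(0).round(4),np.arctan2(*(E[1]-E[0])[[1,0]]).round(4),np.linalg.norm(E[1]-E[0]).round(4))
a,b=t[:2].mean(0),t[2:].mean(0)
print('tips',t.mean(0).round(4),np.arctan2(*(b-a)[[1,0]]).round(4),np.linalg.norm(b-a).round(4),np.linalg.norm(t[0]-t[1]),np.linalg.norm(t[2]-t[3]))
# shoe: stand corners visible, roughly
```

```text
ledge [ 0.4988 -0.2467  0.019 ] -0.399 0.0966
tips [ 0.4985 -0.2469  0.056 ] -0.3963 0.048 0.031357878129444794 0.031195873645535388
```

```bash
python3 -c "
from h import *
plan(.49,-.028,.23,3.065,5)"
```

```text
[ 1.12  3.91 -0.59] [-0.    -0.    -0.059]
[ 0.89  3.97 -0.59] [-0.    -0.    -0.059]
[ 0.66  4.02 -0.59] [-0.    -0.    -0.059]
[ 0.42  4.05 -0.59] [-0.    -0.    -0.059]
[ 0.18  4.07 -0.59] [-0.    -0.    -0.059]
```

```bash
python3 -m handwheel '[{"dx":1.12,"dy":3.91,"dz":-0.59,"wx":0,"wy":0,"wz":-0.058,"claw":100},{"dx":0.89,"dy":3.97,"dz":-0.59,"wx":0,"wy":0,"wz":-0.058,"claw":100},{"dx":0.66,"dy":4.02,"dz":-0.59,"wx":0,"wy":0,"wz":-0.058,"claw":100},{"dx":0.42,"dy":4.05,"dz":-0.59,"wx":0,"wy":0,"wz":-0.058,"claw":100},{"dx":0.18,"dy":4.07,"dz":-0.59,"wx":0,"wy":0,"wz":-0.058,"claw":100},{"dx":0,"dy":0,"dz":0,"wx":0,"wy":0,"wz":0,"claw":100}]'
python3 - <<'E'
from h import *
f=grab('wrist','w3.png'); import pickle; pickle.dump(f,open('w3.pkl','wb'))
a=f['frame'][90:290,150:410]
cv2.imwrite('pics/w3c.png',cv2.resize(a,None,fx=3,fy=3,interpolation=cv2.INTER_CUBIC))
E
```

```text
clock: 4.28
position: [0.4905, -0.0252, 0.2307]
tool_rot: [3.141, 0.001, 3.065]
force: [-0.3, -0.7, -0.1]
grip_width: 0.0855
finger_force: 0.0
```

View pics/w3c.png

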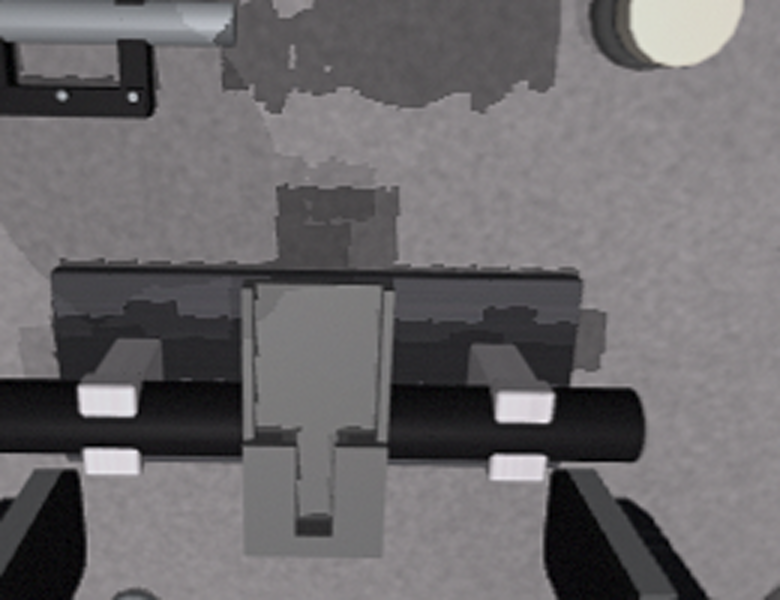

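The crop shows the tray rims at x≈243–254 and 381–394 (crop), the mouth at row 446 and the slot at columns 297–335, which ends near row 515.

Run:
```python
from h import *
import pickle; f=pickle.load(open('w3.pkl','rb'))
g=lambda *p:(np.array(p,float)+.5)/3-.5+[150,90]
R=atz(f,g((243,287),(243,440),(394,289),(390,440)),.092)
print('rims',R.round(4).tolist())
near=(R[0]+R[2])/2;far=(R[1]+R[3])/2
print('near',near,'far',far,'w',np.linalg.norm(R[0]-R[2]),np.linalg.norm(R[1]-R[3]),'len',np.linalg.norm(far-near))
L=atz(f,g((243,445),(389,447),(243,555),(384,556),(297,446),(335,446),(297,515),(331,515)),.096)
m,e,s,s2=[(L[i]+L[i+1])/2 for i in(0,2,4,6)]
print('mouth',m,'end',e,'slot',s,s2,'len',np.linalg.norm(e-m),np.linalg.norm(s2-s),'w',np.linalg.norm(L[0]-L[1]),np.linalg.norm(L[4]-L[5]))
yaw=lambda a,b:np.arctan2(*(b-a)[[1,0]]).round(4)
print('yaw',yaw(near,far),yaw(m,e),yaw(s,s2),yaw(near,e))
d=L[0]-L[1];print('mouth-edge yaw',np.arctan2(-d[0],d[1])); d=L[2]-L[3];print(np.arctan2(-d[0],d[1]));d=R[0]-R[2];print(np.arctan2(-d[0],d[1]))
```

```text
rims [[0.4908, -0.0535, 0.092], [0.5528, -0.06, 0.092], [0.4958, 0.0014, 0.092], [0.5572, -0.0029, 0.092]]
near [ 0.49326033 -0.02602292  0.092     ] far [ 0.55498885 -0.03146198  0.092     ] w 0.0551094158579984 0.057273978093948394 len 0.06196767508019357
mouth [ 0.55543665 -0.03168528  0.096     ] end [ 0.60481269 -0.03647176  0.096     ] slot [ 0.55544087 -0.03169758  0.096     ] [ 0.58597638 -0.03482349  0.096     ] len 0.04960749940050911 0.0306950983782243 w 0.05623253351401194 0.014635456035962132
yaw -0.0879 -0.0966 -0.102 -0.0934
mouth-edge yaw 3.04963386993295
3.056637211805888
3.0510721135580265
```

```bash
python3 -c "
from h import *
plan(.443,.242,.2,2.837,6)"
```

```text
[1.14 4.41 0.5 ] [-0.     0.     0.038]
[1.31 4.36 0.5 ] [-0.     0.     0.038]
[1.47 4.31 0.5 ] [-0.     0.     0.038]
[1.63 4.25 0.5 ] [-0.     0.     0.038]
[1.79 4.19 0.5 ] [-0.     0.     0.038]
[1.94 4.12 0.5 ] [-0.     0.     0.038]
```

```bash
python3 -m handwheel '[{"dx":1.14,"dy":4.41,"dz":0.5,"wx":0,"wy":0,"wz":0.038,"claw":100},{"dx":1.31,"dy":4.36,"dz":0.5,"wx":0,"wy":0,"wz":0.038,"claw":100},{"dx":1.47,"dy":4.31,"dz":0.5,"wx":0,"wy":0,"wz":0.038,"claw":100},{"dx":1.63,"dy":4.25,"dz":0.5,"wx":0,"wy":0,"wz":0.038,"claw":100},{"dx":1.79,"dy":4.19,"dz":0.5,"wx":0,"wy":0,"wz":0.038,"claw":100},{"dx":1.94,"dy":4.12,"dz":0.5,"wx":0,"wy":0,"wz":0.038,"claw":100},{"dx":0,"dy":0,"dz":0,"wx":0,"wy":0,"wz":0,"claw":100}]'
python3 - <<'E'
from h import *
f=grab('wrist','w4.png'); import pickle; pickle.dump(f,open('w4.pkl','wb'))
for r in optics.masks_of('lamp','wrist'):print(r['p'],r['rect'])
a=f['frame'][135:260,190:320]
cv2.imwrite('pics/w4c.png',cv2.resize(a,None,fx=4,fy=4,interpolation=cv2.INTER_CUBIC))
print(np.round(monitor.observe()['qpos'],2))
E
```

```text
clock: 5.2
position: [0.4426, 0.2438, 0.1997]
tool_rot: [3.141, -0.001, 2.836]
force: [0.2, -0.2, -0.4]
grip_width: 0.0854
finger_force: 0.0
0.91 [152.1, 46.6, 114.1, 57.7]
0.77 [241.8, 151.9, 30.7, 94.6]
0.68 [295.7, 64.7, 99.5, 80.3]
0.6 [0.0, 260.3, 194.5, 116.2]
[-0.03  0.47 -0.78  1.92  0.41  0.92  0.26]
```

View pics/w4c.png

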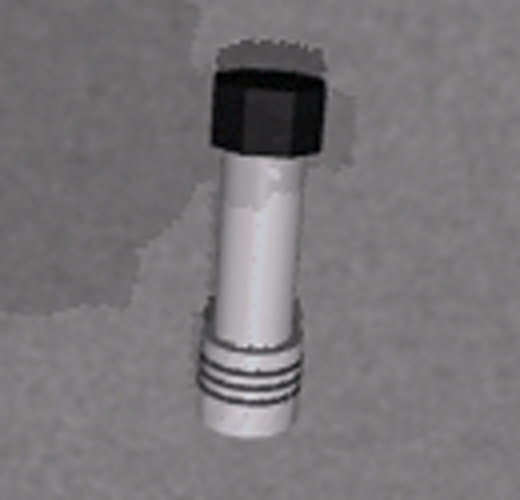

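The crop shows the lamp with its octagonal cap shoulder at about (265,157), its body centre line from (262,158) to (256,335) and its lens-end edge at about (248,436).

Run:
```python
from h import *
import pickle; f=pickle.load(open('w4.pkl','rb'))
g=lambda *p:(np.array(p,float)+.5)/4-.5+[190,135]
yaw=lambda a,b:np.arctan2(*(b-a)[[1,0]]).round(4)
b=atz(f,g((262,165),(256,330)),.018);print('body',b.round(4).tolist(),yaw(*b))
k=atz(f,g((269,88),(267,157),(248,436)),.034);print('top pts',k.round(4).tolist(),np.linalg.norm(k[1]-k[0]),np.linalg.norm(k[2]-k[1]),yaw(k[0],k[2]))
j=atz(f,g((256,342)),.030);print('head junction',j.round(4))
r=optics.masks_of
u=k[2]-k[0];u/=np.linalg.norm(u)
for n,p,o in(('tailend',k[0],52),('capsh',k[1],32),('lens',k[2],-62),('junc',j[0],-32)):print(n,(p+u*o/1e3)[:2].round(4))
```

```text
body [[0.4454, 0.2413, 0.018], [0.4982, 0.2226, 0.018]] -0.3406
top pts [[0.42, 0.2514, 0.034], [0.4394, 0.2447, 0.034], [0.5263, 0.211, 0.034]] 0.02057942977632044 0.0931273913635144 -0.363
head junction [[0.4971 0.223  0.03  ]]
tailend [0.4686 0.2329]
capsh [0.4693 0.2333]
lens [0.4683 0.233 ]
junc [0.4672 0.2343]
```

```bash
python3 -c "
from h import *
plan(.4685,.2332,.08,2.79,3)"
```

```text
[-0.87  0.02  3.99] [-0.    -0.     0.014]
[-0.87  0.03  3.99] [-0.    -0.     0.014]
[-0.87  0.04  3.99] [-0.    -0.     0.014]
```

```bash
python3 -m handwheel '[{"dx":-0.87,"dy":0.02,"dz":4,"wx":0,"wy":0,"wz":0.015,"claw":60},{"dx":-0.87,"dy":0.03,"dz":4,"wx":0,"wy":0,"wz":0.015,"claw":60},{"dx":-0.87,"dy":0.04,"dz":4,"wx":0,"wy":0,"wz":0.016,"claw":60},{"dx":0,"dy":0,"dz":2.5,"wx":0,"wy":0,"wz":0,"claw":60},{"dx":0,"dy":0,"dz":2.5,"wx":0,"wy":0,"wz":0,"claw":60},{"dx":0,"dy":0,"dz":1.7,"wx":0,"wy":0,"wz":0,"claw":60},{"dx":0,"dy":0,"dz":0.8,"wx":0,"wy":0,"wz":0,"claw":60},{"dx":0,"dy":0,"dz":0,"wx":0,"wy":0,"wz":0,"claw":60}]' 60
```

```text
clock: 6.3
position: [0.4684, 0.2342, 0.0051]
tool_rot: [-3.141, 0.0, 2.788]
force: [-0.6, -0.9, 0.5]
grip_width: 0.0512
finger_force: 0.0
```

```bash
python3 -m handwheel '[{"dx":0,"dy":0,"dz":0.1,"wx":0,"wy":0,"wz":0,"claw":40},{"dx":0,"dy":0,"dz":0,"wx":0,"wy":0,"wz":0,"claw":30},{"dx":0,"dy":0,"dz":0,"wx":0,"wy":0,"wz":0,"claw":15},{"dx":0,"dy":0,"dz":0,"wx":0,"wy":0,"wz":0,"claw":0},{"dx":0,"dy":0,"dz":0,"wx":0,"wy":0,"wz":0,"claw":0},{"dx":0,"dy":0,"dz":0,"wx":0,"wy":0,"wz":0,"claw":0}]' 80
```

```text
clock: 7.05
position: [0.4685, 0.2348, 0.0048]
tool_rot: [3.141, 0.001, 2.789]
force: [-1.1, -1.3, 10.3]
grip_width: 0.0238
finger_force: 77.9
```

```bash
python3 -m handwheel '[{"dx":0,"dy":0,"dz":0,"wx":0,"wy":0,"wz":0,"claw":45},{"dx":0,"dy":0,"dz":0,"wx":0,"wy":0,"wz":0,"claw":45},{"dx":0,"dy":0.1,"dz":0.4,"wx":0,"wy":0,"wz":0,"claw":45},{"dx":0,"dy":0,"dz":0,"wx":0,"wy":0,"wz":0,"claw":45}]' 40
python3 -m handwheel '[{"dx":0,"dy":0,"dz":0,"wx":0,"wy":0,"wz":0,"claw":32},{"dx":0,"dy":0,"dz":0,"wx":0,"wy":0,"wz":0,"claw":15},{"dx":0,"dy":0,"dz":0,"wx":0,"wy":0,"wz":0,"claw":0},{"dx":0,"dy":0,"dz":0,"wx":0,"wy":0,"wz":0,"claw":0}]' 40
```

```text
clock: 7.55
position: [0.4683, 0.2356, -0.0003]
tool_rot: [-3.141, -0.0, 2.789]
force: [0.3, -0.8, -0.2]
grip_width: 0.0385
finger_force: 0.0
clock: 8.05
position: [0.4685, 0.2357, 0.0001]
tool_rot: [3.141, 0.0, 2.789]
force: [-0.6, 0.5, 3.5]
grip_width: 0.0246
finger_force: 40.1
```

```bash
python3 -m handwheel '[{"dx":0,"dy":0,"dz":0,"wx":0,"wy":0,"wz":0,"claw":0},{"dx":0,"dy":0,"dz":-1,"wx":0,"wy":0,"wz":0,"claw":0},{"dx":0,"dy":0,"dz":-4,"wx":0,"wy":0,"wz":0,"claw":0},{"dx":0,"dy":0,"dz":-4.5,"wx":0,"wy":0,"wz":0,"claw":0},{"dx":0,"dy":0,"dz":-4.5,"wx":0,"wy":0,"wz":0,"claw":0},{"dx":0,"dy":0,"dz":-4,"wx":0,"wy":0,"wz":0,"claw":0},{"dx":0,"dy":0,"dz":0,"wx":0,"wy":0,"wz":0,"claw":0}]' 80
python3 - <<'E'
from h import *
f=grab('wrist','w5.png'); import pickle; pickle.dump(f,open('w5.pkl','wb'))
a=f['frame'][200:384,130:390]
cv2.imwrite('pics/w5c.png',cv2.resize(a,None,fx=3,fy=3,interpolation=cv2.INTER_CUBIC))
plan(.4987+.0008*.92-.0, -.2468-.0008*.39,.18,2.745,10)
E
```

```text
clock: 8.93
position: [0.4695, 0.236, 0.1829]
tool_rot: [3.139, 0.003, 2.788]
force: [0.4, 0.4, -1.8]
grip_width: 0.0237
finger_force: 78.6
[-1.96 -4.42  0.01] [0.    0.    0.004]
[-1.98 -4.41  0.01] [0.    0.    0.004]
[-1.99 -4.4   0.01] [0.    0.    0.004]
[-2.01 -4.4   0.01] [0.    0.    0.004]
[-2.03 -4.39  0.01] [0.    0.    0.004]
[-2.05 -4.38  0.01] [0.    0.    0.004]
[-2.07 -4.37  0.01] [0.    0.    0.004]
[-2.09 -4.36  0.01] [0.    0.    0.004]
[-2.11 -4.35  0.01] [0.    0.    0.004]
[-2.13 -4.34  0.01] [0.    0.    0.004]
```

View pics/w5c.png

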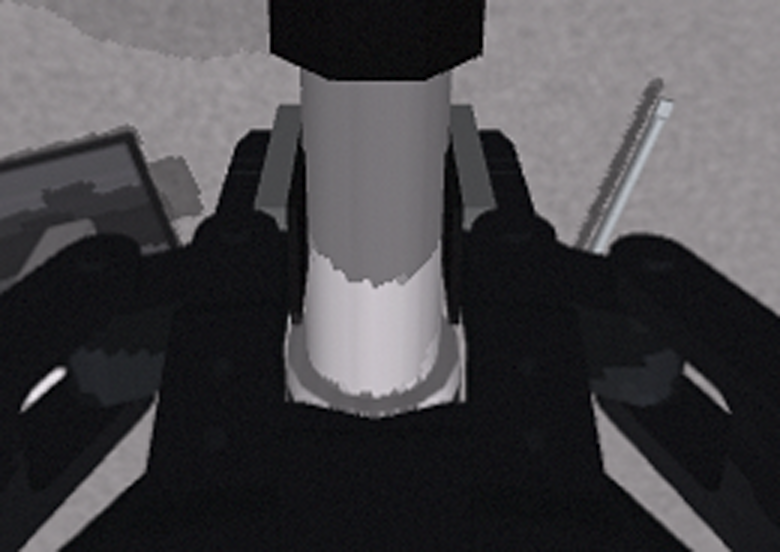

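The crop shows the lamp held straight: a cap flat faces up, the cap shoulder is at (377,80), and the head junction is near (375,395).

Run:
```python
from h import *
import pickle; f=pickle.load(open('w5.pkl','rb'))
g=lambda *p:(np.array(p,float)+.5)/3-.5+[130,200]
p,R=T();print(p)
s=atz(f,g((377,80)),p[2]+.017+.017);h=atz(f,g((375,394)),p[2]+.017+.013)
for q in(s,h):print((R.inv().apply(q[0]-p)*1000).round(1))
```

```text
[0.46884898 0.23539231 0.18117236]
[ 29.8  -1.2 -34.1]
[-34.9  -1.5 -29.9]
```

```bash
python3 -c "
from h import *
plan(.4974,-.2448,.18,2.745,10)"
```

```text
[-1.93 -4.41  0.01] [0.    0.    0.004]
[-1.95 -4.4   0.01] [0.    0.    0.004]
[-1.97 -4.39  0.01] [0.    0.    0.004]
[-1.99 -4.38  0.01] [0.    0.    0.004]
[-2.01 -4.37  0.01] [0.    0.    0.004]
[-2.02 -4.36  0.01] [0.    0.    0.004]
[-2.04 -4.35  0.01] [0.    0.    0.004]
[-2.06 -4.35  0.01] [0.    0.    0.004]
[-2.08 -4.34  0.01] [0.    0.    0.004]
[-2.1  -4.33  0.01] [0.    0.    0.004]
```

```bash
python3 -m handwheel '[{"dx":-1.93,"dy":-4.41,"dz":0,"wx":0,"wy":0,"wz":0.004,"claw":0},{"dx":-1.95,"dy":-4.4,"dz":0,"wx":0,"wy":0,"wz":0.004,"claw":0},{"dx":-1.97,"dy":-4.39,"dz":0,"wx":0,"wy":0,"wz":0.004,"claw":0},{"dx":-1.99,"dy":-4.38,"dz":0,"wx":0,"wy":0,"wz":0.004,"claw":0},{"dx":-2.01,"dy":-4.37,"dz":0,"wx":0,"wy":0,"wz":0.004,"claw":0},{"dx":-2.02,"dy":-4.36,"dz":0,"wx":0,"wy":0,"wz":0.004,"claw":0},{"dx":-2.04,"dy":-4.35,"dz":0,"wx":0,"wy":0,"wz":0.004,"claw":0}]' >/dev/null
python3 -m handwheel '[{"dx":-2.06,"dy":-4.35,"dz":0,"wx":0,"wy":0,"wz":0.004,"claw":0},{"dx":-2.08,"dy":-4.34,"dz":0,"wx":0,"wy":0,"wz":0.004,"claw":0},{"dx":-2.1,"dy":-4.33,"dz":0,"wx":0,"wy":0,"wz":0.004,"claw":0},{"dx":0,"dy":0,"dz":4,"wx":0,"wy":0,"wz":0,"claw":0},{"dx":0,"dy":0,"dz":4,"wx":0,"wy":0,"wz":0,"claw":0},{"dx":0,"dy":0,"dz":2,"wx":0,"wy":0,"wz":0,"claw":0},{"dx":0,"dy":0,"dz":0,"wx":0,"wy":0,"wz":0,"claw":0}]' 80
python3 -c "
from h import *
plan(.4974,-.2448,.05,2.745,3)"
```

```text
clock: 10.72
position: [0.4974, -0.244, 0.0789]
tool_rot: [3.141, -0.003, 2.749]
force: [-0.3, -0.2, -0.4]
grip_width: 0.024
finger_force: 78.7
[-0.01 -0.03  0.96] [ 0.    -0.001  0.001]
[-0.01 -0.03  0.96] [ 0.    -0.001  0.001]
[-0.01 -0.02  0.96] [ 0.    -0.001  0.001]
```

```bash
python3 -m handwheel '[{"dx":0,"dy":-0.07,"dz":1.5,"wx":0,"wy":0,"wz":0.003,"claw":0},{"dx":0,"dy":0,"dz":1.5,"wx":0,"wy":0,"wz":0,"claw":0},{"dx":0,"dy":0,"dz":0.6,"wx":0,"wy":0,"wz":0,"claw":0},{"dx":0,"dy":0,"dz":0,"wx":0,"wy":0,"wz":0,"claw":0}]' 100
python3 -m handwheel '[{"dx":0,"dy":0,"dz":0.4,"wx":0,"wy":0,"wz":0,"claw":0},{"dx":0,"dy":0,"dz":0.3,"wx":0,"wy":0,"wz":0,"claw":0}]' 100
```

```text
clock: 11.22
position: [0.4976, -0.2451, 0.0437]
tool_rot: [3.141, -0.001, 2.746]
force: [-0.3, 1.0, -0.8]
grip_width: 0.0233
finger_force: 98.5
clock: 11.48
position: [0.4985, -0.2453, 0.0377]
tool_rot: [3.141, 0.002, 2.746]
force: [-2.6, 3.0, 18.3]
grip_width: 0.0231
finger_force: 100.8
```

```bash
python3 -m handwheel '[{"dx":0,"dy":0,"dz":0.3,"wx":0,"wy":0,"wz":0,"claw":0}]' 100;python3 -m handwheel '[{"dx":0,"dy":0,"dz":0.3,"wx":0,"wy":0,"wz":0,"claw":0}]' 100
```

```text
clock: 11.6
position: [0.4988, -0.2452, 0.0348]
tool_rot: [3.141, 0.002, 2.746]
force: [1.6, 1.8, 6.1]
grip_width: 0.0235
finger_force: 100.2
clock: 11.72
position: [0.4986, -0.2455, 0.0316]
tool_rot: [3.141, 0.002, 2.746]
force: [1.4, 0.3, 5.2]
grip_width: 0.0237
finger_force: 100.0
```

```bash
python3 -m handwheel '[{"dx":0,"dy":0,"dz":0.3,"wx":0,"wy":0,"wz":0,"claw":0}]' 100;python3 -m handwheel '[{"dx":0,"dy":0,"dz":0.3,"wx":0,"wy":0,"wz":0,"claw":0}]' 100;python3 -m handwheel '[{"dx":0,"dy":0,"dz":0.3,"wx":0,"wy":0,"wz":0,"claw":0}]' 100
```

```text
clock: 11.85
position: [0.4985, -0.2454, 0.0285]
tool_rot: [3.141, 0.002, 2.746]
force: [0.1, 1.0, 4.9]
grip_width: 0.0229
finger_force: 100.0
clock: 11.98
position: [0.4982, -0.2454, 0.0253]
tool_rot: [3.141, 0.001, 2.746]
force: [0.4, -0.4, 0.2]
grip_width: 0.0234
finger_force: 99.7
clock: 12.1
position: [0.4981, -0.2451, 0.0221]
tool_rot: [3.141, 0.001, 2.746]
force: [2.1, 7.7, 12.4]
grip_width: 0.0234
finger_force: 106.4
```

```bash
python3 -m handwheel '[{"dx":0,"dy":0,"dz":-0.1,"wx":0,"wy":0,"wz":0,"claw":0},{"dx":0,"dy":0,"dz":0,"wx":0,"wy":0,"wz":0,"claw":0}]' 45; python3 -m handwheel '[{"dx":0,"dy":0,"dz":0.2,"wx":0,"wy":0,"wz":0,"claw":0}]'; python3 -m handwheel '[{"dx":0,"dy":0,"dz":0.2,"wx":0,"wy":0,"wz":0,"claw":0}]'
```

```text
clock: 12.35
position: [0.4974, -0.2454, 0.0229]
tool_rot: [-3.141, -0.001, 2.746]
force: [-0.1, -0.2, -2.3]
grip_width: 0.023
finger_force: 99.3
clock: 12.48
position: [0.4976, -0.2454, 0.0209]
tool_rot: [-3.141, -0.0, 2.746]
force: [-0.6, 0.8, 1.3]
grip_width: 0.0233
finger_force: 99.4
clock: 12.6
position: [0.4979, -0.2452, 0.0193]
tool_rot: [-3.142, 0.0, 2.746]
force: [-7.4, 6.2, 36.5]
grip_width: 0.0231
finger_force: 103.4
```

```bash
python3 -m handwheel '[{"dx":0,"dy":0,"dz":-0.15,"wx":0,"wy":0,"wz":0,"claw":0},{"dx":0,"dy":0,"dz":0,"wx":0,"wy":0,"wz":0,"claw":40},{"dx":0,"dy":0,"dz":0,"wx":0,"wy":0,"wz":0,"claw":45},{"dx":0,"dy":0,"dz":0,"wx":0,"wy":0,"wz":0,"claw":45},{"dx":0,"dy":0,"dz":-3,"wx":0,"wy":0,"wz":0,"claw":45},{"dx":0,"dy":0,"dz":-4,"wx":0,"wy":0,"wz":0,"claw":45},{"dx":0,"dy":0,"dz":-3,"wx":0,"wy":0,"wz":0,"claw":0},{"dx":0,"dy":0,"dz":0,"wx":0,"wy":0,"wz":0,"claw":0}]' 40
python3 - <<'E'
from h import *
f=grab('wrist','w6.png'); import pickle; pickle.dump(f,open('w6.pkl','wb'))
a=f['frame'][170:384,140:380]
cv2.imwrite('pics/w6c.png',cv2.resize(a,None,fx=2.8,fy=2.8,interpolation=cv2.INTER_CUBIC))
E
```

```text
clock: 13.6
position: [0.4986, -0.2458, 0.1224]
tool_rot: [-3.141, 0.003, 2.745]
force: [0.5, 0.1, -0.2]
grip_width: 0.0023
finger_force: 0.0
```

View pics/w6c.png

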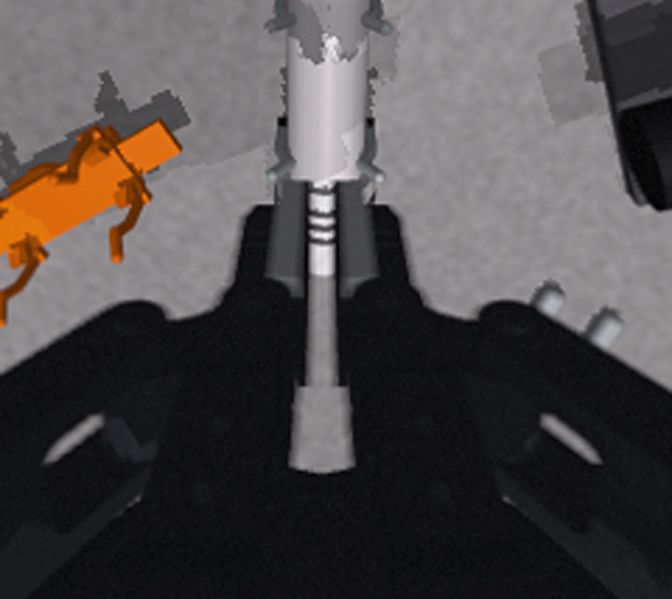

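The lamp lies centred between both wire finger pairs, whose tips are near (275,20), (378,20), (275,180) and (375,185). I'll check its height by pushing from above.

```bash
python3 -m handwheel '[{"dx":0,"dy":0,"dz":4,"wx":0,"wy":0,"wz":0,"claw":0},{"dx":0,"dy":0,"dz":2.6,"wx":0,"wy":0,"wz":0,"claw":0},{"dx":0,"dy":0,"dz":0.4,"wx":0,"wy":0,"wz":0,"claw":0},{"dx":0,"dy":0,"dz":0,"wx":0,"wy":0,"wz":0,"claw":0}]' 40; for i in 1; do python3 -m handwheel '[{"dx":0,"dy":0,"dz":0.2,"wx":0,"wy":0,"wz":0,"claw":0}]';python3 -m handwheel '[{"dx":0,"dy":0,"dz":0.15,"wx":0,"wy":0,"wz":0,"claw":0}]'; done
```

```text
clock: 14.15
position: [0.4971, -0.2448, 0.0497]
tool_rot: [3.142, -0.002, 2.746]
force: [-0.1, -0.6, -0.1]
grip_width: -0.0002
finger_force: 0.0
clock: 14.28
position: [0.4977, -0.2451, 0.0485]
tool_rot: [3.142, -0.0, 2.746]
force: [-8.8, 3.1, 34.9]
grip_width: 0.0001
finger_force: 17.6
clock: 14.4
position: [0.4979, -0.2451, 0.0483]
tool_rot: [-3.141, 0.0, 2.746]
force: [-15.5, 6.1, 56.6]
grip_width: 0.0003
finger_force: 28.3
```

```bash
python3 -m handwheel '[{"dx":0,"dy":0,"dz":-4,"wx":0,"wy":0,"wz":0,"claw":0},{"dx":0,"dy":0,"dz":-1,"wx":0,"wy":0,"wz":0,"claw":45},{"dx":0,"dy":0,"dz":0,"wx":0,"wy":0,"wz":0,"claw":48},{"dx":0,"dy":0,"dz":0,"wx":0,"wy":0,"wz":0,"claw":48},{"dx":0,"dy":0,"dz":0,"wx":0,"wy":0,"wz":0,"claw":48}]' 40; python3 -c "
from h import *
plan(.4976,-.2449,.0195,2.746,4)"
```

```text
clock: 15.02
position: [0.4973, -0.2451, 0.0962]
tool_rot: [3.141, -0.001, 2.746]
force: [-0.1, 0.9, 0.6]
grip_width: 0.0407
finger_force: 0.0
[-0.01  0.01  1.92] [ 0. -0. -0.]
[-0.01  0.01  1.92] [ 0. -0. -0.]
[-0.01  0.01  1.92] [ 0. -0. -0.]
[-0.01  0.01  1.92] [ 0. -0. -0.]
```

```bash
python3 -m handwheel '[{"dx":0,"dy":0,"dz":3,"wx":0,"wy":0,"wz":0,"claw":48},{"dx":0,"dy":0,"dz":3,"wx":0,"wy":0,"wz":0,"claw":48},{"dx":0,"dy":0,"dz":1.65,"wx":0,"wy":0,"wz":0,"claw":48},{"dx":0,"dy":0,"dz":0,"wx":0,"wy":0,"wz":0,"claw":30},{"dx":0,"dy":0,"dz":0,"wx":0,"wy":0,"wz":0,"claw":15},{"dx":0,"dy":0,"dz":0,"wx":0,"wy":0,"wz":0,"claw":0},{"dx":0,"dy":0,"dz":0,"wx":0,"wy":0,"wz":0,"claw":0},{"dx":0,"dy":0,"dz":0,"wx":0,"wy":0,"wz":0,"claw":0}]' 75
```

```text
clock: 16.02
position: [0.4978, -0.2454, 0.0208]
tool_rot: [-3.142, 0.0, 2.746]
force: [0.2, -0.3, -1.7]
grip_width: 0.0237
finger_force: 73.5
```

```bash
python3 -m handwheel '[{"dx":0,"dy":0,"dz":-1,"wx":0,"wy":0,"wz":0,"claw":0},{"dx":0,"dy":0,"dz":-3,"wx":0,"wy":0,"wz":0,"claw":0},{"dx":0,"dy":0,"dz":-4,"wx":0,"wy":0,"wz":0,"claw":0},{"dx":0,"dy":0,"dz":-4,"wx":0,"wy":0,"wz":0,"claw":0},{"dx":0,"dy":0,"dz":-3,"wx":0,"wy":0,"wz":0,"claw":0},{"dx":0,"dy":0,"dz":0,"wx":0,"wy":0,"wz":0,"claw":0}]'
python3 - <<'E'
from h import *
yaw=-.093
u=np.array([np.cos(yaw),np.sin(yaw)]);m=np.array([.5555,-.0304])
t=m-u*(.034+.002)   # foot origin at x=-50, TCP 2 mm behind it
print(t); plan(t[0],t[1],.17,yaw+np.pi,6)
E
```

```text
clock: 16.77
position: [0.4986, -0.2457, 0.1731]
tool_rot: [-3.141, 0.004, 2.746]
force: [-0.3, -0.1, -2.8]
grip_width: 0.0241
finger_force: 73.8
[ 0.51965557 -0.02705682]
[1.08 3.5  0.05] [-0.     0.001 -0.051]
[0.9  3.55 0.05] [-0.     0.001 -0.051]
[0.72 3.59 0.05] [-0.     0.001 -0.051]
[0.54 3.62 0.05] [-0.     0.001 -0.051]
[0.36 3.64 0.05] [-0.     0.001 -0.051]
[0.17 3.66 0.05] [-0.     0.001 -0.051]
```

```bash
python3 -m handwheel '[{"dx":1.08,"dy":3.5,"dz":0.05,"wx":0,"wy":0,"wz":-0.05,"claw":0},{"dx":0.9,"dy":3.55,"dz":0.05,"wx":0,"wy":0,"wz":-0.05,"claw":0},{"dx":0.72,"dy":3.59,"dz":0.05,"wx":0,"wy":0,"wz":-0.05,"claw":0},{"dx":0.54,"dy":3.62,"dz":0.05,"wx":0,"wy":0,"wz":-0.05,"claw":0},{"dx":0.36,"dy":3.64,"dz":0.05,"wx":0,"wy":0,"wz":-0.051,"claw":0},{"dx":0.17,"dy":3.66,"dz":0.05,"wx":0,"wy":0,"wz":-0.051,"claw":0},{"dx":0,"dy":0,"dz":2.5,"wx":0,"wy":0,"wz":0,"claw":0},{"dx":0,"dy":0,"dz":0,"wx":0,"wy":0,"wz":0,"claw":0}]'
python3 - <<'E'
from h import *
plan(.5197,-.0271,.115,np.pi-.093,2)
f=grab('wrist','w7.png'); import pickle; pickle.dump(f,open('w7.pkl','wb'))
a=f['frame'][150:384,130:390]
cv2.imwrite('pics/w7c.png',cv2.resize(a,None,fx=2.5,fy=2.5,interpolation=cv2.INTER_CUBIC))
E
```

```text
clock: 17.77
position: [0.5179, -0.0265, 0.1411]
tool_rot: [-3.141, -0.003, 3.049]
force: [-0.5, 0.7, -2.2]
grip_width: 0.0242
finger_force: 74.1
[-0.1  -0.02  1.3 ] [-0.    -0.002 -0.   ]
[-0.1  -0.02  1.3 ] [-0.    -0.002 -0.   ]
```

View pics/w7c.png

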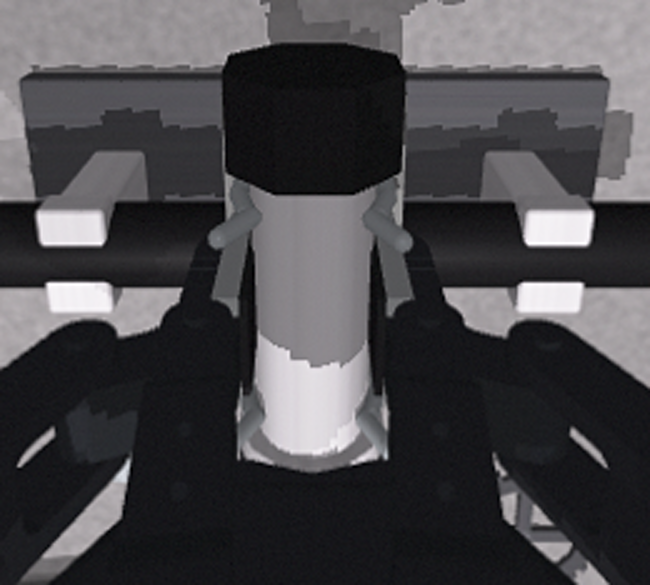

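The unit hangs straight over the tray, with the cap at columns 224–405 and the rims at about 226 and 402. I'll lower it and feel for both rims.

```bash
python3 -m handwheel '[{"dx":-0.15,"dy":0,"dz":1.5,"wx":0,"wy":0,"wz":0,"claw":0},{"dx":0,"dy":0,"dz":1.1,"wx":0,"wy":0,"wz":0,"claw":0},{"dx":0,"dy":0,"dz":0.5,"wx":0,"wy":0,"wz":0,"claw":0},{"dx":0,"dy":0,"dz":0.2,"wx":0,"wy":0,"wz":0,"claw":0},{"dx":0,"dy":0,"dz":0,"wx":0,"wy":0,"wz":0,"claw":0}]'; python3 -m handwheel '[{"dx":0,"dy":0.5,"dz":0,"wx":0,"wy":0,"wz":0,"claw":0},{"dx":0,"dy":0.3,"dz":0,"wx":0,"wy":0,"wz":0,"claw":0},{"dx":0,"dy":0.1,"dz":0,"wx":0,"wy":0,"wz":0,"claw":0},{"dx":0,"dy":0,"dz":0,"wx":0,"wy":0,"wz":0,"claw":0}]'
```

```text
clock: 18.45
position: [0.5207, -0.0267, 0.1096]
tool_rot: [3.142, 0.0, 3.048]
force: [-0.7, -0.3, -2.4]
grip_width: 0.0241
finger_force: 74.0
clock: 18.95
position: [0.5215, -0.0178, 0.1095]
tool_rot: [-3.142, 0.0, 3.048]
force: [0.2, 0.5, -2.7]
grip_width: 0.0243
finger_force: 74.0
```

```bash
python3 -m handwheel '[{"dx":0,"dy":0.1,"dz":0.15,"wx":0,"wy":0,"wz":0,"claw":0}]'|sed -n 2,4p;for k in 1; do python3 -m handwheel '[{"dx":0,"dy":0.1,"dz":0,"wx":0,"wy":0,"wz":0,"claw":0}]'|sed -n 2,4p;python3 -m handwheel '[{"dx":0,"dy":0.1,"dz":0,"wx":0,"wy":0,"wz":0,"claw":0}]'|sed -n 2,4p; done
```

```text
position: [0.5216, -0.017, 0.108]
tool_rot: [-3.142, 0.0, 3.048]
force: [-0.5, -0.5, -2.5]
position: [0.5216, -0.0158, 0.1079]
tool_rot: [3.142, -0.0, 3.048]
force: [0.4, 0.4, -2.3]
position: [0.5217, -0.0148, 0.108]
tool_rot: [-3.142, -0.0, 3.048]
force: [-0.8, -2.4, -1.8]
```

```bash
python3 -m handwheel '[{"dx":0,"dy":0,"dz":0,"wx":0,"wy":0,"wz":0,"claw":0}]'|sed -n 2,4p;python3 -m handwheel '[{"dx":0,"dy":0.05,"dz":0,"wx":0,"wy":0,"wz":0,"claw":0}]'|sed -n 2,4p
```

```text
position: [0.5217, -0.0148, 0.108]
tool_rot: [-3.142, -0.0, 3.048]
force: [-0.5, -0.5, -1.3]
position: [0.5217, -0.0145, 0.108]
tool_rot: [-3.141, -0.0, 3.048]
force: [-0.2, -1.8, -0.9]
```

```bash
python3 -m handwheel '[{"dx":0,"dy":-0.6,"dz":0,"wx":0,"wy":0,"wz":0,"claw":0},{"dx":0,"dy":-0.8,"dz":0,"wx":0,"wy":0,"wz":0,"claw":0},{"dx":0,"dy":-0.6,"dz":0,"wx":0,"wy":0,"wz":0,"claw":0},{"dx":0,"dy":0,"dz":0,"wx":0,"wy":0,"wz":0,"claw":0}]'|sed -n 2,4p;python3 -m handwheel '[{"dx":0,"dy":-0.2,"dz":0,"wx":0,"wy":0,"wz":0,"claw":0}]'|sed -n 2,4p; python3 -m handwheel '[{"dx":0,"dy":-0.1,"dz":0,"wx":0,"wy":0,"wz":0,"claw":0}]'|sed -n 2,4p
```

```text
position: [0.5198, -0.035, 0.108]
tool_rot: [-3.141, -0.0, 3.047]
force: [-0.0, 0.1, -2.7]
position: [0.5197, -0.0361, 0.108]
tool_rot: [3.141, 0.0, 3.048]
force: [0.7, 0.2, -2.1]
position: [0.5196, -0.0372, 0.108]
tool_rot: [3.142, 0.0, 3.048]
force: [0.7, -0.9, -1.9]
```

```bash
python3 -m handwheel '[{"dx":0,"dy":-0.1,"dz":0,"wx":0,"wy":0,"wz":0,"claw":0}]'|sed -n 2,4p
```

```text
position: [0.5195, -0.0381, 0.108]
tool_rot: [3.142, 0.0, 3.048]
force: [0.5, -0.4, -2.2]
```

```bash
python3 -m handwheel '[{"dx":0,"dy":-0.06,"dz":0,"wx":0,"wy":0,"wz":0,"claw":0}]'|sed -n 2,4p;python3 -m handwheel '[{"dx":0,"dy":-0.06,"dz":0,"wx":0,"wy":0,"wz":0,"claw":0}]'|sed -n 2,4p
```

```text
position: [0.5195, -0.0388, 0.108]
tool_rot: [3.142, -0.0, 3.048]
force: [-0.4, 0.7, -1.8]
position: [0.5195, -0.0392, 0.108]
tool_rot: [3.141, 0.0, 3.048]
force: [0.1, 1.6, -2.0]
```

```bash
python3 -m handwheel '[{"dx":0,"dy":0.6,"dz":0,"wx":0,"wy":0,"wz":0,"claw":0},{"dx":0,"dy":0.62,"dz":0,"wx":0,"wy":0,"wz":0,"claw":0},{"dx":0,"dy":0,"dz":0.1,"wx":0,"wy":0,"wz":0,"claw":0},{"dx":0,"dy":0,"dz":0,"wx":0,"wy":0,"wz":0,"claw":0}]'|sed -n 2,4p;python3 -m handwheel '[{"dx":0,"dy":0,"dz":0.07,"wx":0,"wy":0,"wz":0,"claw":0},{"dx":0,"dy":0,"dz":0,"wx":0,"wy":0,"wz":0,"claw":0}]'|sed -n 2,4p
```

```text
position: [0.5205, -0.0273, 0.1069]
tool_rot: [-3.141, -0.0, 3.048]
force: [-0.6, -0.9, -0.8]
position: [0.5205, -0.0274, 0.1062]
tool_rot: [-3.142, -0.0, 3.048]
force: [0.5, -0.6, -3.3]
```

```bash
python3 -m handwheel '[{"dx":-0.4,"dy":0.05,"dz":0.03,"wx":0,"wy":0,"wz":0,"claw":0},{"dx":-0.4,"dy":0,"dz":0,"wx":0,"wy":0,"wz":0,"claw":0},{"dx":-0.2,"dy":0,"dz":0,"wx":0,"wy":0,"wz":0,"claw":0}]'|sed -n 2,4p;python3 -m handwheel '[{"dx":-0.2,"dy":0,"dz":0,"wx":0,"wy":0,"wz":0,"claw":0},{"dx":-0.2,"dy":0,"dz":0,"wx":0,"wy":0,"wz":0,"claw":0}]'|sed -n 2,4p;python3 -m handwheel '[{"dx":-0.2,"dy":0,"dz":0,"wx":0,"wy":0,"wz":0,"claw":0},{"dx":-0.2,"dy":0,"dz":0,"wx":0,"wy":0,"wz":0,"claw":0}]'|sed -n 2,4p
```

```text
position: [0.5309, -0.0277, 0.106]
tool_rot: [3.141, 0.0, 3.048]
force: [-0.1, -1.1, -1.3]
position: [0.5346, -0.0281, 0.106]
tool_rot: [-3.142, -0.0, 3.048]
force: [0.2, -0.1, -2.6]
position: [0.5387, -0.0285, 0.106]
tool_rot: [3.142, 0.0, 3.048]
force: [-0.0, 0.5, -2.7]
```

```bash
python3 -m handwheel '[{"dx":-0.2,"dy":0,"dz":0,"wx":0,"wy":0,"wz":0,"claw":0},{"dx":-0.2,"dy":0,"dz":0,"wx":0,"wy":0,"wz":0,"claw":0}]'|sed -n 2,4p;python3 -m handwheel '[{"dx":-0.2,"dy":0,"dz":0,"wx":0,"wy":0,"wz":0,"claw":0},{"dx":-0.2,"dy":0,"dz":0,"wx":0,"wy":0,"wz":0,"claw":0}]'|sed -n 2,4p;python3 -m handwheel '[{"dx":-0.2,"dy":0,"dz":0,"wx":0,"wy":0,"wz":0,"claw":0},{"dx":-0.2,"dy":0,"dz":0,"wx":0,"wy":0,"wz":0,"claw":0}]'|sed -n 2,4p
```

```text
position: [0.5423, -0.0289, 0.1059]
tool_rot: [-3.141, -0.001, 3.048]
force: [-2.4, 0.3, -2.0]
position: [0.5465, -0.0292, 0.106]
tool_rot: [-3.142, -0.0, 3.048]
force: [-1.1, 0.2, -2.5]
position: [0.5507, -0.0296, 0.106]
tool_rot: [3.142, 0.0, 3.048]
force: [-1.1, 0.1, -1.8]
```

```bash
python3 -m handwheel '[{"dx":-0.2,"dy":0,"dz":0,"wx":0,"wy":0,"wz":0,"claw":0},{"dx":-0.2,"dy":0,"dz":0,"wx":0,"wy":0,"wz":0,"claw":0}]' 95|sed -n 2,4p;python3 -m handwheel '[{"dx":-0.2,"dy":0,"dz":0,"wx":0,"wy":0,"wz":0,"claw":0},{"dx":-0.2,"dy":0,"dz":0,"wx":0,"wy":0,"wz":0,"claw":0}]'|sed -n 2,4p;python3 -m handwheel '[{"dx":-0.2,"dy":0,"dz":0,"wx":0,"wy":0,"wz":0,"claw":0},{"dx":-0.2,"dy":0,"dz":0,"wx":0,"wy":0,"wz":0,"claw":0}]'|sed -n 2,4p
```

```text
position: [0.5546, -0.03, 0.106]
tool_rot: [3.142, -0.0, 3.048]
force: [-1.6, 0.4, -2.1]
position: [0.5587, -0.0304, 0.106]
tool_rot: [3.142, 0.0, 3.048]
force: [-0.0, -0.9, -1.4]
position: [0.5627, -0.0307, 0.1061]
tool_rot: [3.142, 0.0, 3.048]
force: [0.4, -0.7, -2.7]
```

```bash
python3 -m handwheel '[{"dx":-0.2,"dy":0,"dz":0,"wx":0,"wy":0,"wz":0,"claw":0},{"dx":-0.1,"dy":0,"dz":0,"wx":0,"wy":0,"wz":0,"claw":0}]' |sed -n 2,4p;python3 -m handwheel '[{"dx":-0.15,"dy":0,"dz":0,"wx":0,"wy":0,"wz":0,"claw":0}]'|sed -n 2,4p;python3 -m handwheel '[{"dx":-0.15,"dy":0,"dz":0,"wx":0,"wy":0,"wz":0,"claw":0}]'|sed -n 2,4p
```

```text
position: [0.5657, -0.031, 0.106]
tool_rot: [3.142, 0.0, 3.048]
force: [0.4, -0.5, -1.7]
position: [0.567, -0.0312, 0.106]
tool_rot: [3.142, 0.0, 3.048]
force: [2.0, 0.3, -3.0]
position: [0.5684, -0.0313, 0.106]
tool_rot: [-3.142, -0.0, 3.048]
force: [0.8, -0.3, -2.5]
```

```bash
python3 -m handwheel '[{"dx":-0.1,"dy":0,"dz":0,"wx":0,"wy":0,"wz":0,"claw":0}]' |sed -n 2,4p;python3 -m handwheel '[{"dx":-0.1,"dy":0,"dz":0,"wx":0,"wy":0,"wz":0,"claw":0}]'|sed -n 2,4p;python3 -m handwheel '[{"dx":-0.1,"dy":0,"dz":0,"wx":0,"wy":0,"wz":0,"claw":0}]'|sed -n 2,4p
```

```text
position: [0.5693, -0.0313, 0.1059]
tool_rot: [-3.142, -0.0, 3.048]
force: [0.6, 0.6, -1.9]
position: [0.5701, -0.0314, 0.1059]
tool_rot: [-3.142, -0.001, 3.048]
force: [-3.8, 1.0, -0.8]
position: [0.5706, -0.0315, 0.1058]
tool_rot: [-3.141, -0.002, 3.048]
force: [-6.4, 1.7, 0.3]
```

```bash
python3 -m handwheel '[{"dx":-0.1,"dy":0,"dz":0,"wx":0,"wy":0,"wz":0,"claw":0}]' |sed -n 2,4p;python3 -m handwheel '[{"dx":-0.1,"dy":0,"dz":0,"wx":0,"wy":0,"wz":0,"claw":0}]'|sed -n 2,4p;python3 -m handwheel '[{"dx":-0.1,"dy":0,"dz":0,"wx":0,"wy":0,"wz":0,"claw":0}]'|sed -n 2,4p
```

```text
position: [0.5715, -0.0314, 0.1058]
tool_rot: [-3.141, -0.002, 3.048]
force: [-6.6, 2.4, 0.4]
position: [0.5725, -0.0315, 0.1058]
tool_rot: [-3.141, -0.002, 3.048]
force: [-7.1, 1.5, 0.3]
position: [0.5735, -0.0316, 0.1058]
tool_rot: [-3.141, -0.002, 3.048]
force: [-6.5, 1.6, 0.9]
```

```bash
python3 -m handwheel '[{"dx":-0.1,"dy":0,"dz":0,"wx":0,"wy":0,"wz":0,"claw":0}]' |sed -n 2,4p;python3 -m handwheel '[{"dx":-0.1,"dy":0,"dz":0,"wx":0,"wy":0,"wz":0,"claw":0}]'|sed -n 2,4p
```

```text
position: [0.5743, -0.0317, 0.1057]
tool_rot: [-3.141, -0.002, 3.048]
force: [-10.8, 1.1, 2.8]
position: [0.5746, -0.0318, 0.1056]
tool_rot: [-3.141, -0.004, 3.048]
force: [-14.9, 1.7, 3.5]
```

```bash
python3 -m handwheel '[{"dx":-0.1,"dy":0,"dz":0,"wx":0,"wy":0,"wz":0,"claw":0}]' |sed -n 2,4p;python3 -m handwheel '[{"dx":-0.1,"dy":0,"dz":0,"wx":0,"wy":0,"wz":0,"claw":0},{"dx":0,"dy":0,"dz":0,"wx":0,"wy":0,"wz":0,"claw":0}]'|sed -n 2,4p
```

```text
position: [0.575, -0.0318, 0.1055]
tool_rot: [-3.141, -0.005, 3.048]
force: [-18.3, 2.4, 7.0]
position: [0.5753, -0.0319, 0.1054]
tool_rot: [-3.14, -0.006, 3.048]
force: [-22.3, 3.9, 9.6]
```

```bash
python3 -m handwheel '[{"dx":0.2,"dy":0,"dz":0,"wx":0,"wy":0,"wz":0,"claw":0}]' |sed -n 2,4p;python3 -m handwheel '[{"dx":0,"dy":0,"dz":0,"wx":0,"wy":0,"wz":0,"claw":35},{"dx":0,"dy":0,"dz":0,"wx":0,"wy":0,"wz":0,"claw":48},{"dx":0,"dy":0,"dz":0,"wx":0,"wy":0,"wz":0,"claw":48},{"dx":0,"dy":0,"dz":0,"wx":0,"wy":0,"wz":0,"claw":48},{"dx":0,"dy":0,"dz":-3,"wx":0,"wy":0,"wz":0,"claw":48},{"dx":0,"dy":0,"dz":-5,"wx":0,"wy":0,"wz":0,"claw":60},{"dx":1,"dy":0,"dz":-5,"wx":0,"wy":0,"wz":0,"claw":80},{"dx":4,"dy":0,"dz":0,"wx":0,"wy":0,"wz":0,"claw":100}]'
python3 -m handwheel '[{"dx":0,"dy":0,"dz":0,"wx":0,"wy":0,"wz":0,"claw":100}]'|sed -n 1,2p
python3 - <<'E'
from h import *
f=grab('wrist','w8.png'); import pickle; pickle.dump(f,open('w8.pkl','wb'))
a=f['frame'][90:350,130:390]
cv2.imwrite('pics/w8c.png',cv2.resize(a,None,fx=2.3,fy=2.3,interpolation=cv2.INTER_CUBIC))
u=np.array([np.cos(-.0925),np.sin(-.0925)])
E
```

```text
position: [0.5744, -0.0318, 0.1054]
tool_rot: [-3.141, -0.004, 3.048]
force: [-6.1, 1.8, -4.1]
clock: 26.82
position: [0.5284, -0.0267, 0.2389]
tool_rot: [3.141, 0.006, 3.047]
force: [-0.4, -0.3, -0.9]
grip_width: 0.0836
finger_force: 0.0
clock: 26.95
position: [0.525, -0.0275, 0.2367]
```

View pics/w8c.png

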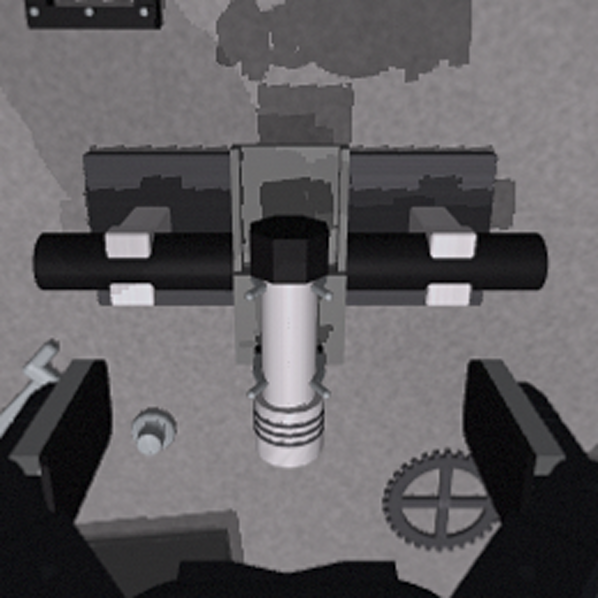

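The unit sits straight in the shoe. The wire tips are at about (249,296), (331,296), (252,396) and (327,394), the cap shoulder is at (287,282), and the mouth is at row 275.

Run:
```python
from h import *
import pickle; f=pickle.load(open('w8.pkl','rb'))
g=lambda *p:(np.array(p,float)+.5)/2.3-.5+[130,90]
u=np.array([np.cos(-.0925),np.sin(-.0925)]);v=np.array([-u[1],u[0]])
M=atz(f,g((235,274),(345,275)),.096).mean(0)[:2]; E=atz(f,g((236,361),(344,363)),.096).mean(0)[:2]
t=atz(f,g((249,296),(331,296),(252,396),(327,394)),.141).mean(0)[:2]
c=atz(f,g((287,282)),.138)[0,:2];l=atz(f,g((290,464)),.138)[0,:2]
h=M+u*.016
for n,p in(('mouth',M),('end',E),('tips',t),('mid from cap',c+u*.032),('mid from lens',l-u*.062)):print(n,((p-h)@u*1e3).round(1),((p-h)@v*1e3).round(1),p.round(4))
```

```text
mouth -16.0 0.0 [ 0.5559 -0.0313]
end 33.0 0.0 [ 0.6047 -0.0358]
tips -0.5 -0.2 [ 0.5713 -0.033 ]
mid from cap 2.3 -1.4 [ 0.5741 -0.0344]
mid from lens 0.9 -0.1 [ 0.5728 -0.033 ]
```

```bash
python3 -c "
from workcell import job_done
print(job_done())"
```

```text
the job is handed in; nothing more can be done
None
```

The lamp is snapped into its bracket, the joined unit is slid into the shoe to the end stop with the lens forward, the gripper has let go, and the job is handed in at about 27 s; no verdict came back, but my last image put the bracket about 0.5 mm from home (calibration good to about 2 mm).

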